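# Find the full sweet tin by weight

## Robot

A 7-joint arm with a two-finger parallel gripper is mounted at the origin on the work surface. World frame = base frame: x ahead of the robot, y to its left, z up, the work surface at z = 0. Lengths are in m, angles in rad, forces in N, time in s.
With the tool pointing down it reaches from about 0.4 to 0.875 m from the base axis. Payload 4.4 kg.
Tool frame: the origin (TCP) lies midway between the tips of the shut fingers; the grasp point (between the pads) lies 19 mm behind it; z points along the fingers, y is the line along which they close (so a half turn about z gives the same grasp; the last joint's range is limited). The gripper opens to 85 mm and grips with 20 to 120 N. Pads are 22 mm wide; open, the fingers measure 114 mm over their backs; the gripper's body (76 mm by 85 mm) begins 54 mm behind the grasp point. The pads swing forward as they close: fully open they stand 13 mm farther back than shut.
Start: joints at [-1.26, 0.628, 0.038, 1.517, -0.027, 0.996, -0.02], TCP at [0.239, 0.604, 0.231] pointing down, gripper open.
Joint ranges: [-3.06, 3.06], [-0.37, 2.12], [-1.25, 1.32], [0.18, 2.47], [-1.1, 4.24], [0.23, 1.98], [-2.94, 2.94]. Speed limits (rad/s): [2.57, 2.57, 3.14, 3.14, 3.14, 3.14, 3.14].

## Interface

Orientations are given as a unit quaternion [x, y, z, w].
In Python, from plant import bot, fingers, planner, sensors, imaging, ticket gives the robot as it stands. Calls block until the motion is done:
- bot.move_pose(position, orientation): joint-space move of the TCP to a pose.
- bot.movel(position, frame=None, rate=0.15, contact_N=None): straight line of the TCP; frame=None keeps the orientation; rate is the mean speed in m/s. With contact_N (N) it stops when the force on the tool has changed by that much, and returns True; else False.
- bot.move_j(angles): joint-space move.
- fingers.let_go() and fingers.gripper_close(force=None): open the fingers fully, or close them until they stop; force is the grip in N (None keeps the last).
- bot.dwell(seconds).
- planner.solve_ik(position, orientation): joint angles nearest the present ones, or None.
- sensors.get_obs(): the state.
- imaging.get_image(name): name is "scene" or "top"; returns the picture (400x640x3 uint8, red, green, blue); there is no depth.
- imaging.camera_params(name): a dict with "camera_matrix" (3x3 intrinsics, pixels), "cam_to_world" (4x4, takes a point from camera to world coordinates). Camera axes: x right, y down, z forward; pixel columns grow to the right and rows downward; lengths in m; the calibration is good to about 2 mm. A picture is of the moment at which its call begins. camera_params takes no time and is no camera call.
A pose or a line that the arm cannot do raises bot.MotionError and nothing moves.
- ticket.job_done(): hands the job in; it is judged then, once.
The state is a dict: "time_s": time; "joint_positions": joint angles; "dq": joint speeds; "joint_efforts": joint torques, N m; "tool_pos": TCP position; "eef_rot": TCP orientation; "contact_force": force on the tool from outside, world axes, zero at the start; "wrist_torque": the same for the moment, N m; "gripper_width": opening from 0.0 (shut) to 1.0 (fully open); "grasp_force": force on a finger pad.
Only numpy, scipy, OpenCV 4.12 (cv2) and the standard library are available. Lean on these libraries where they do the work, as an engineer would, in place of code of your own. Each camera call takes 0.05 s, during which the arm holds its last target. There are 200 camera calls.

## Task

Register the check on the tally counter by swinging its lever all the way to the stop and letting it spring back, then heft the three identical tall tins one at a time, starting with the one nearest the counter and working along the row: lift each a few centimetres clear and set it back down upright on the work surface without dropping it. Finish with the heaviest of the three gripped in the hand and held still, upright and at least 8 cm clear of the work surface (keep holding it, do not put it down), with the other two standing on the work surface. Leave the other goods where they are.

Things in the scene. Friction and masses are not known exactly. Their poses are not given: they have to be found in the camera images.
- tin_1_mid (a point): centre (half-way up) of the first (nearest the tally counter, at the robot's left, +y) of three outwardly identical closed round tins: brass-coloured, upright, 60 mm in diameter (61 at the lid), 95 mm tall, plain paper band; z axis up. Resting on the work surface its centre is 47.5 mm up. The sealed contents differ and cannot be seen: the tins weigh between about 0.13 and 0.5 kg in all, the heaviest at least 0.13 kg more than the next, and any of the three can be the heaviest
- tin_2_mid (a point): centre (half-way up) of the middle of three outwardly identical closed round tins: brass-coloured, upright, 60 mm in diameter (61 at the lid), 95 mm tall, plain paper band; z axis up. Resting on the work surface its centre is 47.5 mm up. The sealed contents differ and cannot be seen: the tins weigh between about 0.13 and 0.5 kg in all, the heaviest at least 0.13 kg more than the next, and any of the three can be the heaviest
- tin_3_mid (a point): centre (half-way up) of the last (farthest from the tally counter, -y) of three outwardly identical closed round tins: brass-coloured, upright, 60 mm in diameter (61 at the lid), 95 mm tall, plain paper band; z axis up. Resting on the work surface its centre is 47.5 mm up. The sealed contents differ and cannot be seen: the tins weigh between about 0.13 and 0.5 kg in all, the heaviest at least 0.13 kg more than the next, and any of the three can be the heaviest
- tin_1: the same first tin; origin at the centre of its underside
- tin_2: the same middle tin; origin at the centre of its underside
- tin_3: the same last tin; origin at the centre of its underside
- table: the pale laminate work surface, top at z = 0, on which the tins stand
- counter: the tally counter: grey box 100 x 80 mm, 54 mm tall, on a 120 x 100 mm steel foot, screwed to the work surface, window with four plain white drums on its -x side, at the left (+y) end of the row of tins; origin at the centre of its underside, z up
- lever (a joint): angle of the tally counter's sprung advance lever (rad): 0 at rest, 0.9 at its stop. It turns about a vertical axis, clockwise seen from above as the value grows. A spring drives it back to 0 by itself: about 2 N at the post at rest, 4.5 N at the stop
- lever_post (a point): on the upright round steel post (12 mm in diameter) at the free end of the lever, 15 mm below the post's top, 75 mm from the pivot. The post stands clear above the lever's arm for 29 mm, from 14 mm below this point to 15 mm above it; this point lies 84 mm above the work surface. The lever overhangs the box on its left (+y) side and its post travels roughly away from the robot (+x)
- lever_pivot (a point): on the lever's vertical pivot axis, at the same height as the point on the post
- jar_big: glass sweet jar, 96 mm in diameter, 140 mm tall, at the back; origin at the centre of its underside; a bystander
- jar_small: glass sweet jar, 80 mm in diameter, 110 mm tall, at the back; origin at the centre of its underside; a bystander
- flat_tin: flat round brass-coloured tin, 90 mm in diameter, 30 mm tall, at the back; origin at the centre of its underside; a bystander
- tape_roll: roll of tape lying flat, 60 mm in diameter, 18 mm tall, in front of the gap between the first two tins; origin at the centre of its underside; a bystander
- mint_box: small flat metal box 56 x 36 x 18 mm, between and behind the last two tins; origin at the centre of its underside; a bystander
- carton: cardboard carton 60 x 110 x 50 mm, at the back; origin at the centre of its underside; a bystander
Not all that is in view belongs to the job. What is shaped like the tin_3 but purple is not meant.

How it is judged:
By the outcome, as a careful person would: the job done as asked, in the order asked, and still so for the second after the job is handed in, while the arm keeps its last pose, push and grip.
It also fails if it takes over 72 s, if anything falls off the work surface, if the arm or the gripper's body presses on something with over 40 N, if the wrist force passes 120 N, or if a joint passes its speed limit or range.

## Working session

There is one attempt and no reset: what is moved stays moved. The work goes in short steps, each a Python script; the robot and the scene stay as the last script left them, time stands still between calls to the robot, and variables do not carry over. Pictures are saved under pics/ and viewed, at most 10 in all, crops included, and the job is handed in when it is done.

```bash
ls; mkdir -p pics
python3 - <<'E'
from plant import bot, fingers, planner, sensors, imaging, ticket
import cv2
for n in("scene","top"):
    cv2.imwrite(f"pics/{n}0.png",imaging.get_image(n)[:,:,::-1])
    p=imaging.camera_params(n);print(n,p["camera_matrix"],p["cam_to_world"])
o=sensors.get_obs();print(o)
E
```

```text
pics
scene [[478.22147897   0.         320.45829342]
 [  0.         478.22147897 200.92909915]
 [  0.           0.           1.        ]] [[ 0.84749232  0.429185   -0.31234117  0.92842852]
 [ 0.53073259 -0.69503961  0.48501841 -0.48628242]
 [-0.00892685 -0.57681902 -0.81682319  0.97949974]
 [ 0.          0.          0.          1.        ]]
top [[515.10857875   0.         323.32642075]
 [  0.         515.10857875 197.51672766]
 [  0.           0.           1.        ]] [[-1.90640328e-02 -9.92510880e-01  1.20659500e-01  4.01162664e-01]
 [-9.99811316e-01  1.93745043e-02  1.40039141e-03  6.91987161e-02]
 [-3.72762171e-03 -1.20610037e-01 -9.92692966e-01  1.43592534e+00]
 [ 0.00000000e+00  0.00000000e+00  0.00000000e+00  1.00000000e+00]]
{'time_s': 0.1, 'joint_positions': array([-1.2598239 ,  0.62923482,  0.03843727,  1.51826308, -0.02701978,
        0.99632158, -0.01999317]), 'dq': array([-0.00074235, -0.00417792,  0.00015065, -0.00206   ,  0.00020216,
       -0.00193287,  0.0011114 ]), 'joint_efforts': array([ 3.22218453e-03, -5.64542663e+01,  1.23088472e+00, -1.93974727e+01,
        1.14060624e-02,  5.43697694e-03,  4.08507958e-06]), 'tool_pos': array([0.23890347, 0.60389814, 0.23049468]), 'eef_rot': array([ 1.87272735e-01,  9.82307585e-01, -8.39185690e-04, -1.62373434e-04]), 'contact_force': array([-0.17657685,  0.21704797, -0.16642038]), 'wrist_torque': array([ 0.01849952, -0.01616589, -0.02741368]), 'grasp_force': 0.0, 'gripper_width': 1.0006568748100322}
```

View pics/scene0.png

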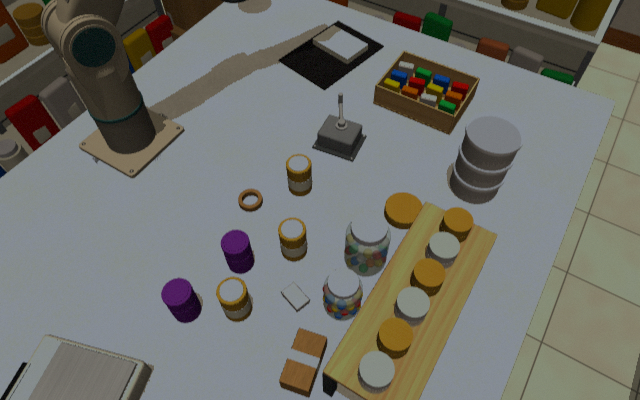

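View pics/top0.png

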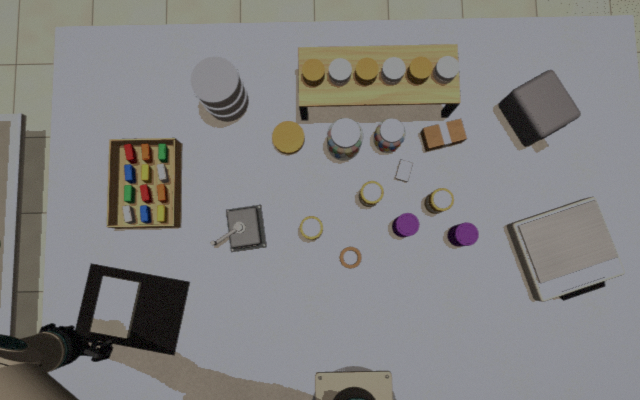

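The scene view shows three brass tins at (299,175), (293,240) and (234,298). The purple lookalikes are at (237,250) and (181,300). In the top view the tins are at (311,228), (371,193) and (441,200), the purple ones at (406,225) and (464,235), and the round lids on the shelf (row 70) and the flat tin (288,137) could also be mistaken for tins. The counter is at (246,228) with the lever tip near (215,243). I choose the three brass tins with white tops standing on the table, and will measure them and check a close crop.

```bash
cat > h.py <<'E'
from plant import bot, fingers, planner, sensors, imaging, ticket
import cv2, numpy as np
from scipy.spatial.transform import Rotation as R
def ray(n,px):
    p=imaging.camera_params(n);T=p["cam_to_world"]
    return T[:3,3],T[:3,:3]@np.linalg.solve(p["camera_matrix"],[px[0],px[1],1.])
def onz(n,px,z):
    o,d=ray(n,px);return o+d*(z-o[2])/d[2]
def proj(n,P):
    p=imaging.camera_params(n);T=np.linalg.inv(p["cam_to_world"]);c=p["camera_matrix"]@(T[:3,:3]@P+T[:3,3]);return c[:2]/c[2]
def brass(img):
    h=cv2.cvtColor(img,cv2.COLOR_RGB2HSV)
    return cv2.inRange(h,(12,110,60),(32,255,255))
def down(yaw): # tool y axis (closing line) at angle yaw from world x
    c,s=np.cos(yaw),np.sin(yaw)
    y=np.array([c,s,0]);z=np.array([0,0,-1.]);x=np.cross(y,z)
    return R.from_matrix(np.c_[x,y,z]).as_quat()
E
python3 - <<'E'
from h import *
for n,rois in(("top",[(311,228),(371,193),(441,200)]),("scene",[(299,175),(293,240),(234,298)])):
    im=cv2.imread(f"pics/{n}0.png")[:,:,::-1].copy();m=brass(im)
    for u,v in rois:
        r=14 if n=="top" else 24
        sub=m[v-r:v+r,u-r:u+r];c,_=cv2.findContours(sub,cv2.RETR_EXTERNAL,cv2.CHAIN_APPROX_NONE)
        c=max(c,key=cv2.contourArea)+[u-r,v-r]
        (cx,cy),rad=cv2.minEnclosingCircle(c);e=cv2.fitEllipse(c)
        if n=="top": print(n,(cx,cy),rad,e[0],e[1],onz(n,(cx,cy),.095),onz(n,e[0],.095))
        else: print(n,cv2.boundingRect(c))
    (x,y,w,h)=(195,175,270,90) if n=="top" else (150,80,230,250)
    s=2.9 if n=="top" else 2.4
    cv2.imwrite(f"pics/{n}crop.png",cv2.resize(im[y:y+h,x:x+w,::-1],None,fx=s,fy=s,interpolation=cv2.INTER_CUBIC))
im=cv2.imread("pics/top0.png");a=cv2.resize(im[200:256,205:270],None,fx=8,fy=8,interpolation=cv2.INTER_CUBIC)
cv2.imwrite("pics/cnt.png",a)
im=cv2.imread("pics/scene0.png");a=cv2.resize(im[85:165,305:375],None,fx=7,fy=7,interpolation=cv2.INTER_CUBIC)
cv2.imwrite("pics/cnt2.png",a)
E
```

```text
top (310.5, 228.5) 10.79361629486084 (310.6380310058594, 227.06820678710938) (21.19159698486328, 22.078893661499023) [0.48355526 0.10602785 0.095     ] [0.48727705 0.10560849 0.095     ]
top (370.0, 194.5) 10.594910621643066 (371.87744140625, 191.35147094726562) (21.228567123413086, 24.259004592895508) [ 0.56972992 -0.05147915  0.095     ] [ 0.57796272 -0.05665516  0.095     ]
top (440.822021484375, 199.61863708496094) 11.411102294921875 (441.16436767578125, 199.20245361328125) (20.900798797607422, 21.172975540161133) [ 0.55259963 -0.23644613  0.095     ] [ 0.55367885 -0.23739291  0.095     ]
scene (286, 155, 25, 28)
scene (278, 218, 28, 31)
scene (216, 277, 31, 34)
```

View pics/cnt.png

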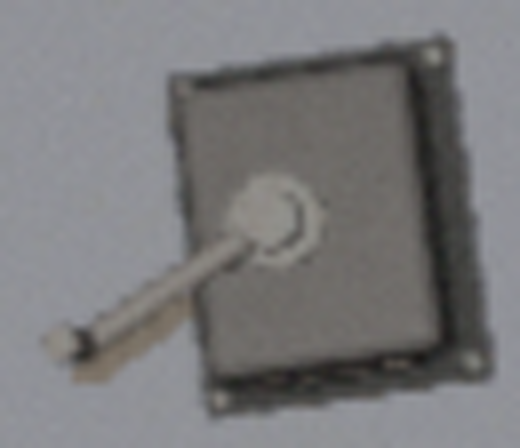

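View pics/topcrop.png

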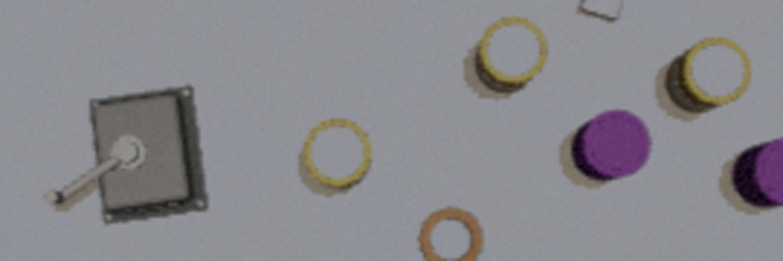

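View pics/cnt2.png

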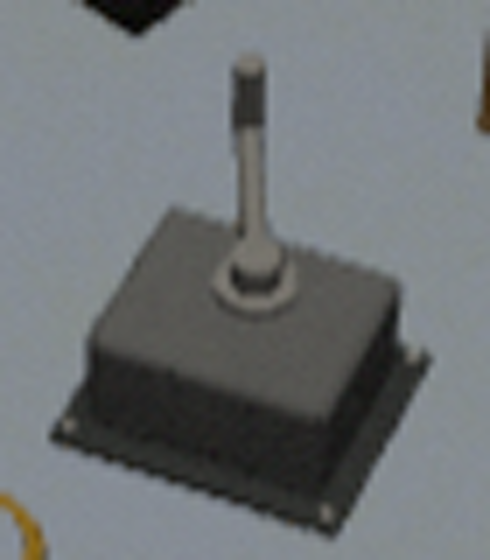

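The crops confirm the choice: tin tops at top-view (311,228), (372,192) and (442,199.5). The post top is at top-view (212.8,242.5) and scene (340.4,93.9), and the pivot disc is at top-view (238.5,226.5). Next I'll check the points across the two views.

```bash
cat >> h.py <<'E'
def tri(a,b):
    (o1,d1),(o2,d2)=ray("top",a),ray("scene",b)
    d1/=np.linalg.norm(d1);d2/=np.linalg.norm(d2)
    s=np.linalg.lstsq(np.c_[d1,-d2],o2-o1,rcond=None)[0]
    p,q=o1+s[0]*d1,o2+s[1]*d2
    return (p+q)/2,np.linalg.norm(p-q)
def lid(n,im,u,v):  # white lid disc near a pixel
    h=cv2.cvtColor(im,cv2.COLOR_RGB2HSV)
    m=255-cv2.inRange(h,(10,80,0),(34,255,255)); mm=cv2.floodFill(m.copy(),None,(int(u),int(v)),128)[1]
    c,_=cv2.findContours((mm==128).astype(np.uint8),cv2.RETR_EXTERNAL,cv2.CHAIN_APPROX_NONE)
    c=max(c,key=cv2.contourArea);return cv2.minAreaRect(c)[:2],cv2.contourArea(c)
E
python3 - <<'E'
from h import *
np.set_printoptions(precision=4,suppress=True)
I={n:cv2.imread(f"pics/{n}0.png")[:,:,::-1].copy() for n in("top","scene")}
for a,b in(((311,228),(299,163)),((372,192),(292,225)),((442,199),(232,286))):
    (ca,sa),A=lid("top",I["top"],*a);(cb,sb),B=lid("scene",I["scene"],*b)
    print(ca,sa,A,cb,sb,B,"top",onz("top",ca,.095),"scene",onz("scene",cb,.095),"tri",*tri(ca,cb), "hand",onz("top",a,.095))
print("post",tri((212.75,242.5),(340.4,93.9)),onz("top",(212.75,242.5),.099),onz("scene",(340.4,93.9),.099))
print("piv",tri((238.5,226.5),(341.6,120.5)),onz("top",(238.5,226.5),.078))
for k,px,z in(("purp1",(406,225),.09),("purp2",(464,235),.09),("tape",(350,257),.018),("mint",(404,170),.018),("jarS",(391,133),.11),("jarB",(345,136),.14)):
    print(k,onz("top",px,z))
E
```

```text
(311.0, 227.0) (18.0, 18.0) 261.0 (298.5, 163.0) (14.0, 19.0) 219.5 top [0.4874 0.1047 0.095 ] scene [0.4862 0.1057 0.095 ] tri [0.4872 0.1045 0.0968] 0.0002433768895146305 hand [0.4848 0.1047 0.095 ]
(372.0, 192.0) (18.0, 18.0) 253.5 (291.5, 228.0) (18.0, 21.0) 303.0 top [ 0.5762 -0.0569  0.095 ] scene [ 0.5748 -0.0554  0.095 ] tri [ 0.5759 -0.0567  0.0976] 1.686833319910874e-05 hand [ 0.5762 -0.0569  0.095 ]
(442.0, 199.0) (18.0, 18.0) 256.5 (230.5, 290.0) (22.0, 23.0) 392.0 top [ 0.5542 -0.2396  0.095 ] scene [ 0.5528 -0.2411  0.095 ] tri [ 0.5535 -0.2404  0.0949] 0.00204352318520875 hand [ 0.5542 -0.2396  0.095 ]
post (array([0.4521, 0.3593, 0.1013]), np.float64(0.0006161085508524776)) [0.4519 0.3596 0.099 ] [0.4511 0.3617 0.099 ]
piv (array([0.4937, 0.2966, 0.0777]), np.float64(0.000423587117857116)) [0.4935 0.2964 0.078 ]
purp1 [ 0.4882 -0.1436  0.09  ]
purp2 [ 0.4592 -0.2936  0.09  ]
tape [0.4083 0.0014 0.018 ]
mint [ 0.6464 -0.1553  0.018 ]
jarS [ 0.7299 -0.1103  0.11  ]
jarB [0.7169 0.0123 0.14  ]
```

The post-to-pivot distance comes out at 75.5 mm (75 given), and heights triangulate to within 3 mm. Lever first.

Run:
```python
from h import *
np.set_printoptions(precision=3,suppress=True)
piv=np.array([.4936,.2965]);post=np.array([.4520,.3595]);r0=post-piv;r0*=.075/np.linalg.norm(r0)
P=lambda t:piv+R.from_euler('z',-t).as_matrix()[:2,:2]@r0
r=P(.45)-piv;n=np.array([r[1],-r[0]])/.075
yaw=np.arctan2(n[1],n[0]);q=min((down(yaw),down(yaw+np.pi)),key=lambda q:np.abs(j-sensors.get_obs()["joint_positions"]).max() if (j:=planner.solve_ik([*(post-.05*n),.15],q)) is not None else 99)
Z=.077;off=.0205
at=lambda t,back=0:[*(P(t)-(off+back)*n),Z]
fingers.gripper_close(force=40)
bot.move_pose([*at(0,.03)[:2],.14],q)
bot.movel(at(0,.03),rate=.1)
f=lambda:(lambda o:print(round(o["time_s"],2),o["tool_pos"],o["contact_force"],o["gripper_width"]))(sensors.get_obs())
f()
for t in(0,.2,.4,.6,.8): bot.movel(at(t),rate=.08);f()
cv2.imwrite("pics/lev.png",imaging.get_image("scene")[70:190,260:420,::-1].repeat(4,0).repeat(4,1))
hit=bot.movel(at(1.15),rate=.04,contact_N=12);print(hit);f()
b=sensors.get_obs()["tool_pos"][:2];r=b+off*n-piv;print("lever est",np.arctan2(r0[1],r0[0])-np.arctan2(r[1],r[0]))
cv2.imwrite("pics/lev2.png",imaging.get_image("scene")[70:190,260:420,::-1].repeat(4,0).repeat(4,1))
```

```text
2.85 [0.402 0.353 0.077] [-0.426  0.404  0.685] 0.0009336741688756254
3.38 [0.432 0.356 0.077] [-0.105  0.096 -0.003] 0.002599024371449459
3.71 [0.444 0.364 0.077] [-3.361 -0.023  2.44 ] 0.0025999890696652333
4.04 [0.459 0.368 0.077] [-2.559  1.209  0.202] 0.0012134778275174245
4.38 [0.474 0.369 0.077] [-3.505  1.238  0.877] -9.195994610887658e-06
4.71 [0.489 0.367 0.077] [-3.437  1.412  2.107] -0.002176770809145687
True
5.2 [0.497 0.363 0.076] [-4.232  1.06   2.513] -0.00045615100899905976
lever est 0.9092933303062083
```

View pics/lev2.png

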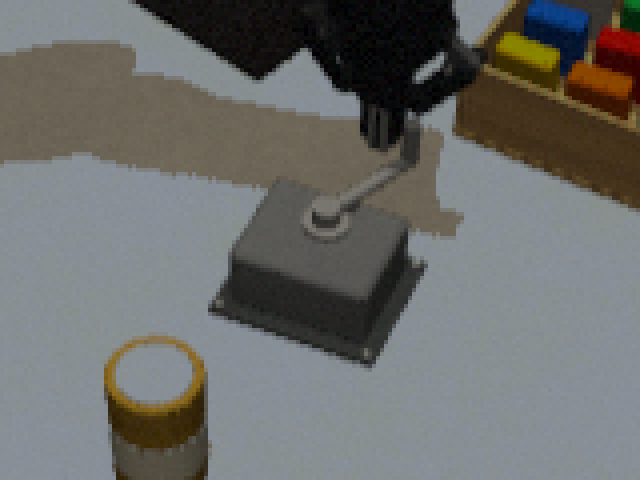

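The picture shows the lever swung past the box's left side, with the fingers at (385,130) in the crop pressed on the post. The estimate is 0.91 rad. I'll press once more to confirm the stop, release, then heft tin 1.

```bash
cat >> h.py <<'E'
np.set_printoptions(precision=3,suppress=True)
TIN=[np.array([.4868,.1048]),np.array([.5757,-.0564]),np.array([.5538,-.2400])]
def st(tag=""):
    o=sensors.get_obs();print(tag,round(o["time_s"],2),o["tool_pos"],o["contact_force"],round(o["gripper_width"],3),round(o["grasp_force"],1));return o
def best(pos,yaw):
    j0=sensors.get_obs()["joint_positions"];c=[]
    for q in(down(yaw),down(yaw+np.pi)):
        j=planner.solve_ik(pos,q)
        if j is not None:c.append((np.abs(j-j0).max(),q))
    return min(c,key=lambda a:a[0])[1]
def goto(xy,yaw=np.pi/2):
    p=[*xy,.19];bot.move_pose(p,best(p,yaw))
def weigh():
    bot.dwell(.4);f=[]
    for _ in range(8): f.append(sensors.get_obs()["contact_force"]);bot.dwell(.05)
    return np.mean(f,0)
ZG=.040
E
python3 - <<'E'
from h import *
n=np.array([.9913,.1318])
p=np.array(sensors.get_obs()["tool_pos"])
d=np.array([.98,-.2,0])
print(bot.movel(list(p+.012*d),rate=.03,contact_N=14));st("press")
p=np.array(sensors.get_obs()["tool_pos"])
bot.movel([p[0]-.09,p[1]-.01,p[2]],rate=.15);st("back")
bot.movel([p[0]-.09,p[1]-.01,.2],rate=.25)
fingers.let_go()
goto(TIN[0])
bot.dwell(.3)
print("empty",weigh());st()
for k in("scene","top"): cv2.imwrite(f"pics/a_{k}.png",imaging.get_image(k)[:,:,::-1])
a=cv2.imread("pics/a_scene.png")[70:220,260:420];b=cv2.imread("pics/a_top.png")[170:290,190:350]
cv2.imwrite("pics/a.png",np.hstack([cv2.resize(a,(395,370)),cv2.resize(b,(400,370))]))
E
```

```text
True
press 5.58 [0.497 0.363 0.075] [-4.365  0.711  3.522] 0.0 2.2
back 6.33 [0.409 0.353 0.075] [0.771 1.581 0.475] -0.005 0.0
empty [ 0.345 -0.162  0.293]
 9.88 [0.487 0.105 0.19 ] [0.511 1.045 0.026] 0.996 0.0
```

View pics/a.png

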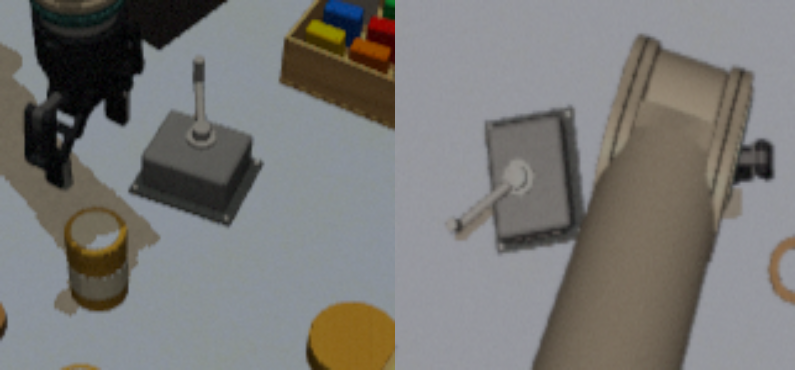

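The lever is back at rest (post at its original place, both views) and the stop was hit twice at the same position. The open gripper hangs centred over tin 1.

```bash
cat >> h.py <<'E'
def grasp(i):
    x,y=TIN[i]
    hit=bot.movel([x,y,ZG],rate=.12,contact_N=12);o=st(f"down hit={hit}")
    if hit: raise SystemExit("contact on descent")
    e=weigh(); fingers.gripper_close(force=50);st("closed");return e
def heft(i):
    x,y=TIN[i];e=grasp(i);z0=st()["tool_pos"][2]
    bot.movel([x,y,z0+.055],rate=.08);bot.dwell(.3);w=weigh();st("up")
    print("TIN",i+1,"dF",w-e,"kg",(e-w)[2]/9.81)
    bot.movel([x,y,z0+.008],rate=.08)
    print("touch",bot.movel([x,y,z0-.001],rate=.02,contact_N=5));st("set")
def release(i):
    x,y=TIN[i];fingers.let_go();st("open");bot.movel([x,y,.19],rate=.2)
E
python3 - <<'E'
from h import *
heft(0);release(0)
E
```

```text
down hit=False 11.38 [0.487 0.105 0.041] [-0.658  0.004  0.911] 1.0 0.0
closed 12.54 [0.487 0.105 0.04 ] [-1.493 -0.872  5.969] 0.7 53.4
 12.54 [0.487 0.105 0.04 ] [-1.493 -0.872  5.969] 0.7 53.4
up 14.48 [0.487 0.105 0.095] [ 0.289 -0.171 -1.388] 0.706 53.9
TIN 1 dF [-0.223 -0.107 -1.541] kg 0.15711700144388627
touch True
set 15.66 [0.487 0.105 0.04 ] [-0.33  -0.66   5.597] 0.706 54.3
open 16.04 [0.486 0.105 0.04 ] [0.151 0.711 0.923] 1.003 0.0
```

Run:
```python
from h import *
goto(TIN[1]);heft(1);release(1)
goto(TIN[2]);heft(2);release(2)
bot.movel([.45,.0,.30],rate=.25)
for k in("scene","top"): cv2.imwrite(f"pics/b_{k}.png",imaging.get_image(k)[:,:,::-1])
a=cv2.imread("pics/b_scene.png")[140:330,150:400];b=cv2.imread("pics/b_top.png")[120:290,200:490]
cv2.imwrite("pics/b.png",np.hstack([cv2.resize(a,(390,296)),cv2.resize(b,(400,296))]))
```

```text
down hit=False 19.11 [ 0.576 -0.057  0.041] [0.5   0.35  0.018] 1.002 0.0
closed 20.27 [ 0.576 -0.057  0.04 ] [-0.35  -0.327  5.636] 0.696 53.4
 20.27 [ 0.576 -0.057  0.04 ] [-0.35  -0.327  5.636] 0.696 53.4
up 22.21 [ 0.576 -0.056  0.095] [ 0.652 -0.224 -1.232] 0.699 53.7
TIN 2 dF [ 0.126  0.208 -2.178] kg 0.22201789903728303
touch True
set 23.38 [ 0.576 -0.056  0.04 ] [-0.814  0.129  5.177] 0.701 54.2
open 23.77 [ 0.575 -0.056  0.039] [-0.449  0.429 -0.016] 0.999 0.0
down hit=False 26.83 [ 0.554 -0.24   0.041] [ 0.077 -0.472 -0.601] 1.0 0.0
closed 28.01 [ 0.554 -0.241  0.04 ] [-0.385 -0.418  3.514] 0.683 47.4
 28.01 [ 0.554 -0.241  0.04 ] [-0.385 -0.418  3.514] 0.683 47.4
up 29.95 [ 0.554 -0.24   0.095] [ 0.249  0.5   -5.03 ] 0.683 47.4
TIN 3 dF [ 0.071 -0.064 -4.342] kg 0.4425653458355121
touch True
set 31.13 [ 0.554 -0.24   0.04 ] [ 0.271 -0.616  4.436] 0.684 48.1
open 31.52 [ 0.553 -0.239  0.039] [0.806 0.199 0.049] 0.998 0.0
```

View pics/b.png

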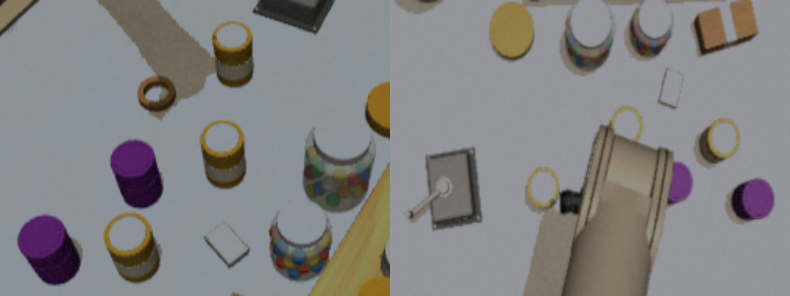

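All three tins stand upright in place: (232,55), (223,155) and (132,245) in the left half of the picture. The masses read 0.16, 0.22 and 0.44 kg, so tin 3 is the heaviest, by 0.22 kg.

Run:
```python
from h import *
goto(TIN[2]);grasp(2)
x,y=TIN[2];bot.movel([x,y,.165],rate=.08);bot.dwell(1.);st("hold")
im=imaging.get_image("scene");cv2.imwrite("pics/c.png",cv2.resize(im[120:350,130:420,::-1],(725,575)))
```

```text
down hit=False 36.31 [ 0.554 -0.24   0.041] [-0.384 -0.446 -0.398] 1.002 0.0
closed 37.48 [ 0.554 -0.24   0.04 ] [-0.232  0.219  3.525] 0.69 47.8
hold 40.19 [ 0.554 -0.24   0.165] [-1.228  1.172 -3.859] 0.685 47.6
```

View pics/c.png

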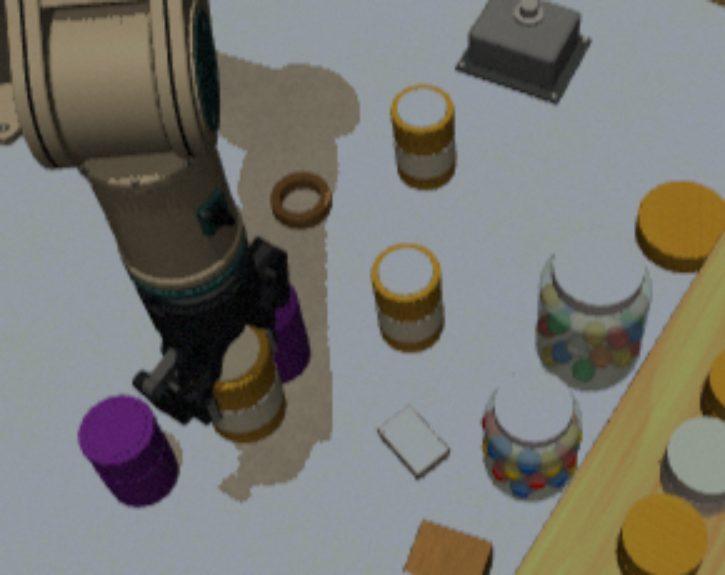

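The picture shows tin 3 held upright in the fingers at (245,385), 12.5 cm up. The other two tins stand at (423,135) and (408,295), and nothing else has moved.

```bash
python3 -c "
from plant import ticket;print(ticket.job_done())"
```

```text
the job is handed in; nothing more can be done
None
```

I swung the lever to its stop and it sprang back, then hefted all three tins in order; tin 3 is the heaviest at about 0.44 kg (the others read 0.16 and 0.22 kg), and I handed the job in with it held upright about 12.5 cm up.

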